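# Spin-check the rotary loading board and brake it on its home mark

## Task

Check that the rotary loading board runs freely: with a fingertip, flick it round by its black knob so that it spins on by itself, untouched, and the red patch runs past the yellow pointer at least twice. Then, while it is still turning, brake it with a fingertip on the bare rim so that it stops with the yellow pointer pointing at the red patch (do not let it run down, or stop it elsewhere and push it round), and take the hand away. Grasp and lift nothing, keep the fingers off the plugs and sticks, keep the three loose tubes standing on the board, and leave everything else on the bench where it is.

Things in the scene. Friction and masses are not known exactly. Their poses are not given: they have to be found in the camera images.
- stand: fixed bearing stand, screwed to the bench; origin on the vertical spindle axis at bench height; foot 180 mm across. On its own -x side a flat steel bar stands up 187 mm from the axis and ends in a yellow pointer tip that points inward at the wheel's rim (tip 166 mm from the axis, its top 116 mm above the bench). Its yaw turns the pointer with it
- wheel (a joint): turning angle of the round loading board (the wheel), rad, growing anticlockwise seen from above and counting on over whole turns; the red patch is at the pointer at 0 and at every multiple of 6.283. Starts between -5.5 and -0.8. It may be spun either way. It slows by itself by about 0.11 + 0.075 x speed rad/s2 (3 rad/s runs about 15 s; under 2.3 rad/s may not carry it past twice)
- wheel_top (a point): centre of the wheel's flat top, 98 mm above the bench. The wheel is a grey disc 320 mm across, 18 mm thick, 1.3 kg with its fittings. Beyond 112 mm from the axis the rim band is bare, 48 mm wide; a fingertip lowered on it so as to press with a few newtons stops a slowly turning wheel in 0.1 to 0.2 s
- plugs: ring of nine brown plugs fixed on the wheel's top, 62 mm from the axis, each 25 mm across and 12 mm high, most with a thin green stick up to 43 mm above the top; origin at the ring's centre on the wheel's top; fragile, not to be pushed with the fingers
- patch (a point): middle of the red home patch painted on the rim band (30 mm wide along the rim, 38 mm deep, running over the edge): this point lies 150 mm from the axis, on the top face of the wheel; it turns with the wheel
- pointer (a point): the place that the patch point must come to: on the stand, 150 mm from the axis, directly inward of the yellow pointer tip, at the height of the wheel's top (does not turn with the wheel)
- spinner: black spinner knob on the wheel, an upright round knob 20 mm across and 32 mm high, 100 mm from the axis, opposite the red patch; origin at the centre of its foot, on the wheel's top; rigidly fixed to the wheel and made to be pushed round with a fingertip
- tube0_mid (a point): loose upright paper tube, 25 mm across, 42 mm high, 20 g, standing loose on the wheel's top near its centre, about 26 mm from the axis; point at its centre, half-way up, which starts 119 mm above the bench; it rides round with the wheel
- tube1_mid (a point): loose upright paper tube, 25 mm across, 42 mm high, 20 g, standing loose on the wheel's top near its centre, about 26 mm from the axis; point at its centre, half-way up, which starts 119 mm above the bench; it rides round with the wheel
- tube2_mid (a point): loose upright paper tube, 25 mm across, 42 mm high, 20 g, standing loose on the wheel's top near its centre, about 26 mm from the axis; point at its centre, half-way up, which starts 119 mm above the bench; it rides round with the wheel
- plug_board_mid (a point): bystander: loose hand loading board, 200 x 260 x 24 mm, grey, with brown plugs, green sticks and an iron loop handle, 1.8 kg; point at the middle of its slab
- glue_mid (a point): bystander: white glue bottle 60 mm across, 130 mm high, orange cap; point at its centre
- tape_mid (a point): bystander: roll of red tape lying flat, 90 mm across, 24 mm high; point at its centre
- mallet_grip (a point): bystander: rubber mallet lying down, 240 mm long; point on its handle
- brush_grip (a point): bystander: brush lying down, 180 mm long; point on its handle
- spare0_mid (a point): bystander: loose paper tube standing on the bench, 28 mm across, 60 mm high; point at its centre
- spare1_mid (a point): bystander: as spare0_mid

How it is judged (in metres and radians):
On the way, in this order (a step that is already met when the one before it is completed fails the run):
1. a finger pushes the black knob (contact force between the fingers and spinner above 0.3 N).
2. the wheel turns freely, untouched, and the red patch has run past the pointer at least twice ((value of joint wheel above 6.33319 rad or value of joint wheel below -12.6164 rad) and (velocity of joint wheel above 0.1 rad/s or velocity of joint wheel below -0.1 rad/s) and contact force between the fingers and wheel below 0.05 N), for 0.02 s.
3. the fingers brake the wheel while it is still turning (contact force between the fingers and wheel above 0.2 N and (velocity of joint wheel above 0.1 rad/s or velocity of joint wheel below -0.1 rad/s)).
4. the wheel is brought to a stop under the finger (not held by the knob) with the pointer at the red patch (contact force between the fingers and wheel above 0.2 N and contact force between the fingers and spinner below 0.1 N and not (velocity of joint wheel above 0.05 rad/s or velocity of joint wheel below -0.05 rad/s) and horizontal distance between patch and pointer below 0.015 m), for 0.02 s.
At the end, for the whole second after the job is handed in: the wheel is at rest with the middle of the red patch within 15 mm of the pointer line (the pointer points at the 30 mm patch), the fingers are off it, the three tubes stand upright on it, and everything else is within 15 mm of where it was (horizontal distance between patch and pointer below 0.015 m and not (velocity of joint wheel above 0.05 rad/s or velocity of joint wheel below -0.05 rad/s) and contact force between the fingers and wheel below 0.05 N and angle between each of tube0_mid, tube1_mid, tube2_mid's own z axis and vertical below 0.3 rad and height (world z) of tube0_mid between 0.112 and 0.126 m and height (world z) of tube1_mid between 0.112 and 0.126 m and height (world z) of tube2_mid between 0.112 and 0.126 m and distance of each of plug_board_mid, glue_mid, tape_mid, mallet_grip, brush_grip, spare0_mid, spare1_mid from where it was at the start of the episode below 0.015 m); the robot touches nothing.
It fails at once if the wheel is touched again during its second turn, before the red patch has passed the pointer twice (contact force between the fingers and wheel above 0.1 N and (value of joint wheel between 1.8 and 6.1 rad or value of joint wheel between -12.3864 and -8.08319 rad)).
It fails at once if after the two passes the wheel comes to a standstill with the red patch more than 50 mm from the pointer (run down by itself or braked in the wrong place) ((value of joint wheel above 6.33319 rad or value of joint wheel below -12.6164 rad) and not (velocity of joint wheel above 0.02 rad/s or velocity of joint wheel below -0.02 rad/s) and horizontal distance between patch and pointer above 0.05 m).
It fails at once if a tube on the wheel is lifted, knocked over, thrown off or touched by the fingers (not (angle between each of tube0_mid, tube1_mid, tube2_mid's own z axis and vertical below 0.3 rad and height (world z) of tube0_mid between 0.112 and 0.126 m and height (world z) of tube1_mid between 0.112 and 0.126 m and height (world z) of tube2_mid between 0.112 and 0.126 m) or contact force between the fingers and tube0 above 0.3 N or contact force between the fingers and tube1 above 0.3 N or contact force between the fingers and tube2 above 0.3 N).
It fails at once if something else on the bench is moved by more than 15 mm (distance of any of plug_board_mid, glue_mid, tape_mid, mallet_grip, brush_grip, spare0_mid, spare1_mid from where it was at the start of the episode above 0.015 m).
It fails at once if the fingers push on the plugs or sticks (contact force between the fingers and plugs above 1 N).
It also fails if it takes over 64 s, if anything falls off the work surface, if the arm or the gripper's body presses on something with over 40 N, if the wrist force passes 120 N, or if a joint passes its speed limit or range.

## Robot

A 7-joint arm with a two-finger parallel gripper is mounted at the origin on the work surface. World frame = base frame: x ahead of the robot, y to its left, z up, the work surface at z = 0. Lengths are in m, angles in degrees, forces in N, time in s.
With the tool pointing down it reaches from about 0.425 to 0.875 m from the base axis. Payload 8.4 kg.
Tool frame: the origin (TCP) lies on the centre line of the jaws, within the pads' length; the fingertips stand 11 mm ahead of it and the grasp point (between the pads) lies 8 mm behind it; z points along the fingers, y is the direction in which the jaws open and shut (so a half turn about z gives the same grasp; the last joint's range is limited). The gripper opens to 87 mm and grips with 3 to 60 N. Pads are 19 mm wide; open, the fingers measure 117 mm over their backs; the gripper's body (75 mm by 190 mm) begins 51 mm behind the grasp point.
Start: joints at [62.785, 19.091, 2.286, 83.961, -0.768, 76.965, -3.352], TCP at [0.239, -0.605, 0.195] pointing down, gripper open.
Joint ranges: [-147.57, 147.57], [-21.85, 119.76], [-74.77, 79.35], [14.55, 137.4], [-85.83, 265.84], [4.83, 119.75], [-152.11, 152.11]. Speed limits (degrees/s): [127.2, 127.2, 159.86, 159.86, 180, 180, 180].

## Interface

Orientations are given as [roll, pitch, yaw] about the fixed x, y, z axes, in that order (R = Rz(yaw) Ry(pitch) Rx(roll)).
In Python, from station import status, vision, bot gives the robot as it stands.
- The arm moves only by the tool apply_moves, never from a script. Its argument "targets" is a list of rows, each an object with "travel": the shift along the tool's x, y, z in cm, a list of three; "roll": the turn about the tool's z in rad. In form: [{"travel": [tx, ty, tz], "roll": roll}, ...]. A call has 1 to 20 rows; each row shifts and turns the commanded pose from where the row before left it, along the tool's axes as they then stand; what a row does not reach is not made up. A row lasts 1/12 s, in which the tool goes at most 41.7 mm and 7.16 degrees, less where a joint would pass 70% of its speed; a pose out of reach is approached as far as the arm can. A call is refused whole if a number of a shift passes 4.17 or a number of a turn 0.125, either way. A call with a gripper value outside its range is refused whole. "hand" is the opening, from -1 (shut) to 1 (fully open), so that 0 is half open, set as the call begins (left out, the last holds). The fingers move at their own pace and stop on an object; "grip_force" is the grip in N (left out, the last holds). Time passes only in rows, so rows that do not move let the fingers close. It gives the time, the measured TCP pose, the force and the opening at its end, in the units of the state.
- status.get_state(): the state, without advancing time (a new reading comes with each control period).
- vision.get_image(name): name is "scene" or "top"; returns a dict with "color" (480x640x3 uint8, red, green, blue), "range_z" (480x640 float32, m along the optical axis (not along the pixel's ray), 0 where there is no reading), "fov_y" (degrees; the focal length in pixels is half the picture's height over the tangent of half this angle, whatever the lens; pixels are square), "cx", "cy" (the principal point, pixels), "k1" (the pictures are not rectified: a ray, as slopes to the right and down, at radius r is drawn at 1 + k1 r^2 times it, then the intrinsics apply), "extrinsics" (4x4, takes a point from camera to world coordinates). Camera axes: x right, y up, looking along -z (the intrinsics and any distortion apply to the point x, -y, -z); pixel columns grow to the right and rows downward; lengths in m; the calibration is good to about 2 mm. A picture is of the moment at which its call begins.
- bot.hand_in(): hands the job in, once; it reports no verdict.
The state is a dict: "time": time; "q": joint angles; "qvel": joint speeds; "effort": joint torques, N m; "tool_pos": TCP position; "tool_rot": TCP orientation; "wrist_force": force on the tool from outside, world axes, zero at the start; "wrist_torque": the same for the moment, N m; "width": finger opening in m.
Only numpy, scipy, OpenCV 4.12 (cv2) and the standard library are available. Lean on these libraries where they do the work, as an engineer would, in place of code of your own. Each camera call takes 0.05 s, during which the arm holds its last target. There are 200 camera calls.

## Working session

There is one attempt and no reset: what is moved stays moved. The work goes in short steps, Python scripts to look and compute and a tool call to move; the robot and the scene stay as the last step left them, time stands still between calls to the robot, and variables do not carry over. Pictures are saved under pics/ and viewed, about 8 in all and at most 12, crops included, and the job is handed in when it is done.

Besides the shell and the picture viewer there is one more tool, called as a command line: name --argument value ..., lists and objects as JSON in quotes. apply_moves: Moves the arm, as the interface text tells. Its arguments: {"type":"object","properties":{"targets":{"type":"array"},"hand":{"type":"number"},"grip_force":{"type":"number"}},"required":["targets"]}

```bash
ls; mkdir -p pics
cat > h.py <<'E'
import numpy as np, cv2
from station import status, vision, bot
def cal(im):
    f=240/np.tan(np.radians(im['fov_y'])/2); return f
def px2w(im,uv,z):
    """cast pixels onto plane z"""
    uv=np.atleast_2d(np.array(uv,float)); f=cal(im)
    d=(uv-[im['cx'],im['cy']])/f; s=d.copy()
    for _ in range(20): s=d/(1+im['k1']*(s**2).sum(1,keepdims=True))
    T=np.array(im['extrinsics']); r=np.c_[s[:,0],-s[:,1],-np.ones(len(s))]@T[:3,:3].T
    o=T[:3,3]; return o+r*((z-o[2])/r[:,2])[:,None]
def w2px(im,p):
    T=np.array(im['extrinsics']); c=(np.atleast_2d(p)-T[:3,3])@T[:3,:3]
    s=np.c_[c[:,0]/-c[:,2],-c[:,1]/-c[:,2]]; r2=(s**2).sum(1,keepdims=True)
    return s*(1+im['k1']*r2)*cal(im)+[im['cx'],im['cy']]
def save(im,n): cv2.imwrite('pics/'+n,im['color'][:,:,::-1])
E
python3 - <<'E'
from h import *
for n in('scene','top'):
    im=vision.get_image(n); save(im,n+'0.png'); print(n,im['fov_y'],im['cx'],im['cy'],im['k1'],np.round(im['extrinsics'],3).tolist())
s=status.get_state(); print(s)
E
```

```text
pics
scene 42.031017249237486 319.4128989412983 240.0469301911862 -0.10794198591971624 [[0.525, -0.477, 0.705, 1.805], [0.851, 0.285, -0.442, -0.85], [0.01, 0.832, 0.555, 1.085], [0.0, 0.0, 0.0, 1.0]]
top 51.96973915395357 323.12810416727325 230.79781517080463 0.021048403654937885 [[-0.003, 0.986, -0.167, 0.261], [-1.0, -0.004, -0.007, -0.042], [-0.007, 0.167, 0.986, 1.552], [0.0, 0.0, 0.0, 1.0]]
{'time': 0.1, 'q': array([62.78298262, 19.12747599,  2.28567825, 84.00532039, -0.76748752,
       76.96547293, -3.35073772]), 'qvel': array([ 0.06121906, -0.21055337,  0.01440479, -0.13604183, -0.01034549,
        0.11670161,  0.07790819]), 'effort': array([ 2.83670342e-03, -6.57821417e+01,  1.33954436e+00, -4.04706359e+01,
       -5.95753617e-02,  4.10824071e-02, -7.20849130e-06]), 'tool_pos': array([ 0.2383694 , -0.60422184,  0.19435689]), 'tool_rot': array([-1.79917203e+02,  6.16308824e-03,  2.15324791e+01]), 'wrist_force': array([0.42721356, 0.60909179, 0.13455035]), 'wrist_torque': array([-0.04979734,  0.02969096,  0.02404138]), 'width': 0.08671498884845383}
```

View pics/top0.png

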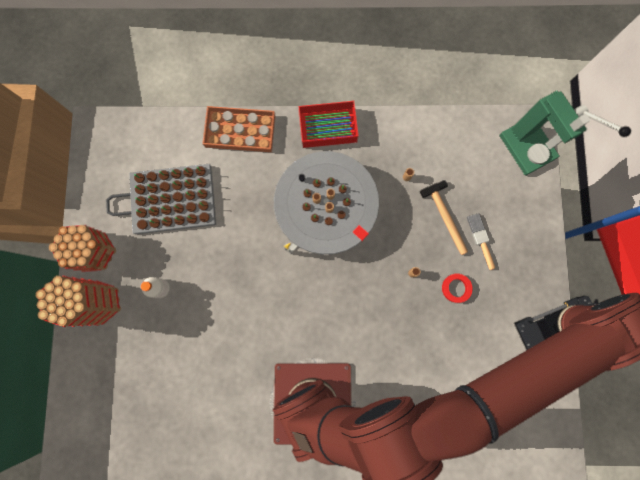

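View pics/scene0.png

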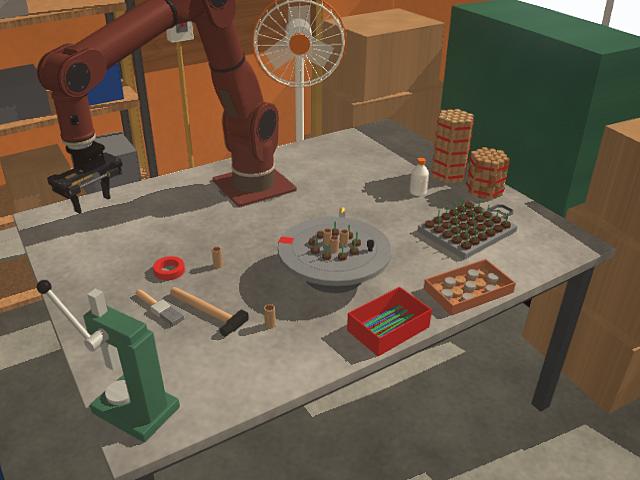

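The top view shows the wheel at about (327,202), the red patch at (360,232), the black knob at (302,178) and the yellow pointer at (290,247). The spare tubes are at (409,174) and (415,271).

```bash
cat >> h.py <<'E'
def blob(im,m,c,r):
    yy,xx=np.mgrid[:480,:640]; m=m&((xx-c[0])**2+(yy-c[1])**2<r*r); return np.array([xx[m].mean(),yy[m].mean()]),m.sum()
def hsv(im): return [a.astype(int) for a in cv2.split(cv2.cvtColor(im['color'],cv2.COLOR_RGB2HSV))]
E
python3 - <<'E'
from h import *
im=vision.get_image('top'); H,S,V=hsv(im)
red=((H<8)|(H>172))&(S>180)&(V>120); yel=(H>20)&(H<35)&(S>120)&(V>100); blk=(V<45)
for nm,m,c,r,z in(('red',red,(360,232),14,.098),('yel',yel,(290,247),15,.112),('blk',blk,(302,178),8,.13)):
    b,n=blob(im,m,c,r); print(nm,b,n,px2w(im,b,z))
# disc edge via edges at depth
T=im['extrinsics'];rz=im['range_z']
yy,xx=np.mgrid[:480,:640]
uv=np.c_[xx.ravel(),yy.ravel()]; P=px2w(im,uv,.098)
# true world points from depth: scale
o=np.array(T)[:3,3]; d=P-o; fw=-np.array(T)[:3,2]; W=o+d*(rz.ravel()/(d@fw))[:,None]
m=(np.abs(W[:,2]-.098)<.012)&(np.hypot(xx-327,yy-202).ravel()<70)
msk=m.reshape(480,640).astype(np.uint8); c=max(cv2.findContours(msk,0,1)[0],key=cv2.contourArea)
w=px2w(im,c[:,0,:],.098)[:,:2]; (cx,cy),r=cv2.minEnclosingCircle(w.astype(np.float32)); 
A=np.c_[2*w,np.ones(len(w))]; s=np.linalg.lstsq(A,(w**2).sum(1),rcond=None)[0]
print('circ',cx,cy,r,'lsq',s[:2],np.sqrt(s[2]+s[0]**2+s[1]**2),'z',np.median(W[m][:,2]))
crop=im['color'][120:300,230:480]; cv2.imwrite('pics/c1.png',cv2.resize(crop,None,fx=3.2,fy=3.2,interpolation=2)[:,:,::-1])
E
```

```text
red [360.38235294 232.61764706] 102 [[ 0.50019076 -0.14357692  0.098     ]]
yel [287.         245.66666667] 15 [[0.45977019 0.07445428 0.112     ]]
blk [301.5 177.5] 22 [[0.66226481 0.03159821 0.13      ]]
circ 0.5971227288246155 -0.042122747749090195 0.1602652221918106 lsq [ 0.59695525 -0.04147397] 0.15796790632244578 z 0.09837853658061513
```

View pics/c1.png

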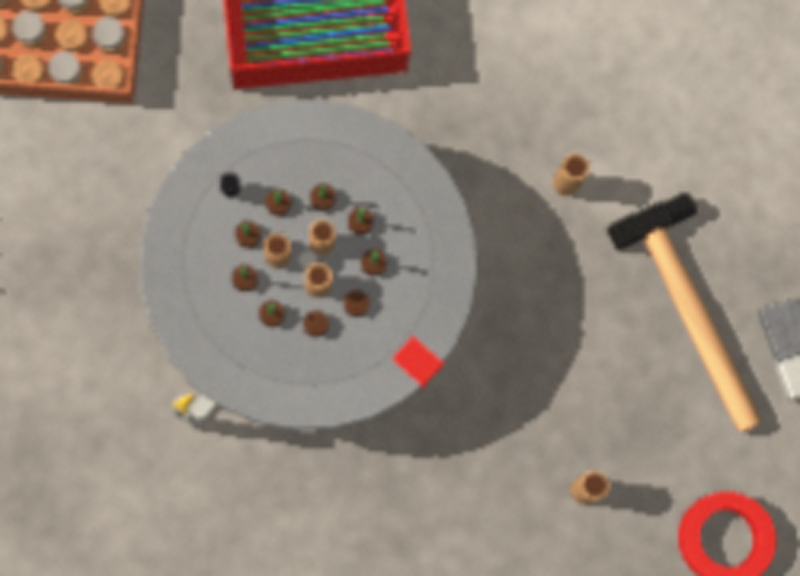

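The crop shows the yellow tip near (183,405), with a pale bar next to it. That is ambiguous, so I'm zooming in on the pointer in both views.

Run:
```python
from h import *
a=vision.get_image('top'); b=vision.get_image('scene'); C=np.array([.597,-.0418])
out=[]
for im,(u,v) in((a,(294,247)),(b,(342,214))):
    c=im['color'][v-20:v+20,u-20:u+20]; out.append(cv2.resize(c,(400,400),interpolation=cv2.INTER_NEAREST))
    H,S,V=hsv(im); yel=(H>18)&(H<36)&(S>90)&(V>90); p,n=blob(im,yel,(u,v),14); 
    for z in(.108,.116):
        w=px2w(im,p,z)[0,:2]-C; print(p,n,z,w,np.hypot(*w),np.degrees(np.arctan2(w[1],w[0])))
    yy,xx=np.nonzero(yel); k=np.hypot(xx-u,yy-v)<14; print(np.c_[xx[k],yy[k]].tolist())
    for ang in(130,135,140,145):
        t=np.radians(ang);d=np.array([np.cos(t),np.sin(t)]); print(ang,[w2px(im,[*(C+r*d),.116])[0].round(1).tolist() for r in(.166,.187)])
cv2.imwrite('pics/p.png',np.hstack(out)[:,:,::-1])
```

```text
[286.86363636 245.5       ] 22 0.108 [-0.13617728  0.11698668] 0.17952753437706118 139.33490406101333
[286.86363636 245.5       ] 22 0.116 [-0.13728637  0.11633629] 0.17994910465635428 139.72210130815097
[[288, 243], [289, 243], [286, 244], [287, 244], [288, 244], [289, 244], [285, 245], [286, 245], [287, 245], [288, 245], [289, 245], [284, 246], [285, 246], [286, 246], [287, 246], [288, 246], [285, 247], [286, 247], [287, 247], [288, 247], [286, 248], [287, 248]]
130 [[283.3, 235.3], [277.8, 239.8]]
135 [[286.6, 238.8], [281.5, 243.8]]
140 [[290.2, 242.1], [285.5, 247.5]]
145 [[294.0, 245.0], [289.9, 250.8]]
[341.75       209.45833333] 24 0.108 [-0.13904291  0.11524742] 0.1805959585062394 140.34594698059556
[341.75       209.45833333] 24 0.116 [-0.12800888  0.10768545] 0.16727948981191357 139.92830545787993
[[341, 207], [342, 207], [343, 207], [340, 208], [341, 208], [342, 208], [343, 208], [344, 208], [340, 209], [341, 209], [342, 209], [343, 209], [344, 209], [340, 210], [341, 210], [342, 210], [343, 210], [340, 211], [341, 211], [342, 211], [343, 211], [341, 212], [342, 212], [341, 213]]
130 [[351.1, 210.9], [353.0, 207.5]]
135 [[346.4, 210.2], [347.7, 206.7]]
140 [[341.6, 209.7], [342.4, 206.2]]
145 [[336.8, 209.4], [337.1, 205.8]]
```

View pics/p.png

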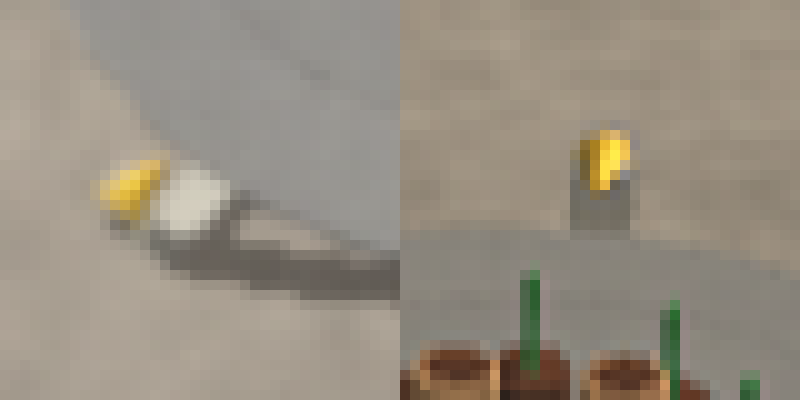

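The pointer is at 140° in both views. The patch is at about -132.5°, so the wheel reads about -4.76 rad. I'll flick clockwise with the current tool yaw. First I'll go to the braking spot and probe the rim height.

apply_moves --targets '[{"travel": [1.7, -1, 0], "roll": 0}, {"travel": [3.39, -1.96, 0], "roll": 0}, {"travel": [3.39, -1.96, 0], "roll": 0}, {"travel": [3.39, -1.96, 0], "roll": 0}, {"travel": [3.39, -1.96, 0], "roll": 0}, {"travel": [3.39, -1.96, 0], "roll": 0}, {"travel": [3.39, -1.96, 0], "roll": 0}, {"travel": [3.39, -1.96, 0], "roll": 0}, {"travel": [3.39, -1.96, 0], "roll": 0}, {"travel": [3.39, -1.96, 0], "roll": 0}, {"travel": [3.39, -1.96, 0], "roll": 0}, {"travel": [3.39, -1.96, 0], "roll": 0}, {"travel": [3.39, -1.96, 0], "roll": 0}, {"travel": [3.39, -1.96, 0], "roll": 0}, {"travel": [3.39, -1.96, 0], "roll": 0}, {"travel": [3.39, -1.96, 0], "roll": 0}, {"travel": [3.39, -1.96, 0], "roll": 0}, {"travel": [3.39, -1.96, 0], "roll": 0}, {"travel": [3.39, -1.96, 0], "roll": 0}, {"travel": [3.39, -1.96, 0], "roll": 0}]' --hand -1 --grip_force 20

```text
time: 1.92
tool_pos: [0.7141, -0.0049, 0.195]
tool_rot: [180.0, 0.0, 21.5]
wrist_force: [0.6, -0.0, 0.5]
width: 0.0007
```

apply_moves --targets '[{"travel": [1.6, -0.9, 1], "roll": 0}, {"travel": [0, 0, 3], "roll": 0}, {"travel": [0, 0, 3], "roll": 0}, {"travel": [0, 0, 0.9], "roll": 0}, {"travel": [0, 0, 0], "roll": 0}, {"travel": [0, 0, 0], "roll": 0}]'

```text
time: 2.42
tool_pos: [0.7248, 0.0075, 0.1168]
tool_rot: [-180.0, 0.0, 21.5]
wrist_force: [-0.3, 0.6, 0.2]
width: 0.0007
```

Run:
```python
from h import *
a=vision.get_image('scene'); c=a['color'][150:350,240:440]
cv2.imwrite('pics/t1.png',cv2.resize(c,(600,600))[:,:,::-1]); s=status.get_state(); print(s['tool_pos'],s['wrist_force'])
```

```text
[0.72559523 0.00760963 0.11816651] [-0.21961986  0.11050296 -0.43662218]
```

View pics/t1.png

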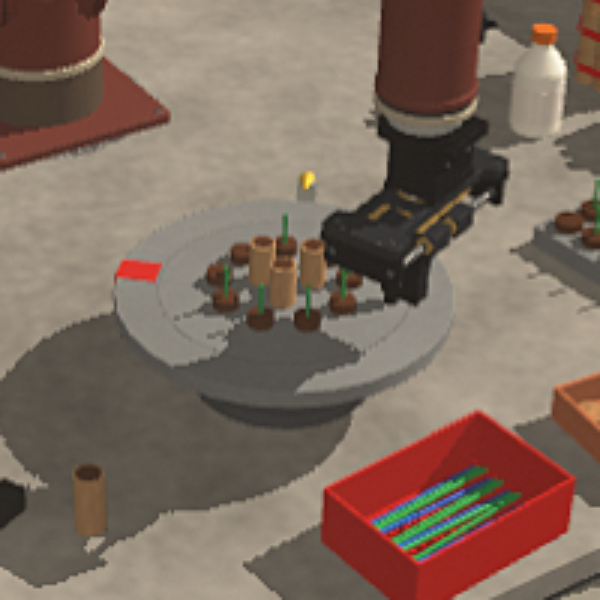

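The finger stands above the bare rim, clear of the sticks. Now I probe down.

apply_moves --targets '[{"travel": [0, 0, 0.6], "roll": 0}, {"travel": [0, 0, 0], "roll": 0}, {"travel": [0, 0, 0], "roll": 0}]'

```text
time: 2.72
tool_pos: [0.725, 0.0078, 0.111]
tool_rot: [180.0, -0.1, 21.5]
wrist_force: [0.1, -0.1, -0.3]
width: 0.0006
```

apply_moves --targets '[{"travel": [0, 0, 0.2], "roll": 0}, {"travel": [0, 0, 0], "roll": 0}, {"travel": [0, 0, 0], "roll": 0}]'

```text
time: 2.97
tool_pos: [0.7247, 0.0079, 0.1082]
tool_rot: [180.0, -0.0, 21.5]
wrist_force: [-0.6, -0.7, 0.2]
width: 0.0003
```

apply_moves --targets '[{"travel": [0, 0, 0.2], "roll": 0}, {"travel": [0, 0, 0], "roll": 0}, {"travel": [0, 0, 0], "roll": 0}]'

```text
time: 3.22
tool_pos: [0.7247, 0.008, 0.106]
tool_rot: [-180.0, 0.0, 21.5]
wrist_force: [0.8, -0.1, -0.1]
width: 0.0006
```

apply_moves --targets '[{"travel": [0, 0, 0.15], "roll": 0}, {"travel": [0, 0, 0], "roll": 0}, {"travel": [0, 0, 0], "roll": 0}]'

```text
time: 3.47
tool_pos: [0.7247, 0.0079, 0.1045]
tool_rot: [-180.0, 0.0, 21.5]
wrist_force: [0.1, 1.0, 0.2]
width: 0.0004
```

apply_moves --targets '[{"travel": [0, 0, 0.15], "roll": 0}, {"travel": [0, 0, 0], "roll": 0}, {"travel": [0, 0, 0], "roll": 0}]'

```text
time: 3.72
tool_pos: [0.7247, 0.008, 0.103]
tool_rot: [-180.0, 0.0, 21.5]
wrist_force: [-0.7, -0.2, 1.5]
width: 0.0002
```

apply_moves --targets '[{"travel": [0, 0, 0.15], "roll": 0}, {"travel": [0, 0, 0], "roll": 0}, {"travel": [0, 0, 0], "roll": 0}]'

```text
time: 3.97
tool_pos: [0.7247, 0.008, 0.1015]
tool_rot: [-180.0, 0.0, 21.5]
wrist_force: [-0.2, -1.1, 0.2]
width: 0.0005
```

apply_moves --targets '[{"travel": [0, 0, 0.15], "roll": 0}, {"travel": [0, 0, 0], "roll": 0}, {"travel": [0, 0, 0], "roll": 0}]'

```text
time: 4.22
tool_pos: [0.7247, 0.008, 0.1]
tool_rot: [-180.0, 0.0, 21.5]
wrist_force: [0.2, -0.6, 0.1]
width: 0.0008
```

Run:
```python
from h import *
a=vision.get_image('scene'); b=vision.get_image('top')
c=cv2.resize(a['color'][205:285,330:410],(500,500)); d=cv2.resize(b['color'][140:260,270:390],(300,300))
o=np.zeros((500,800,3),np.uint8); o[:,:500]=c; o[:300,500:]=d
cv2.imwrite('pics/t2.png',o[:,:,::-1]); print(w2px(a,[.725,.008,.098]),w2px(a,[.725,.008,.089]))
```

```text
[[375.78847533 262.69460509]] [[375.58737116 265.38614616]]
```

View pics/t2.png

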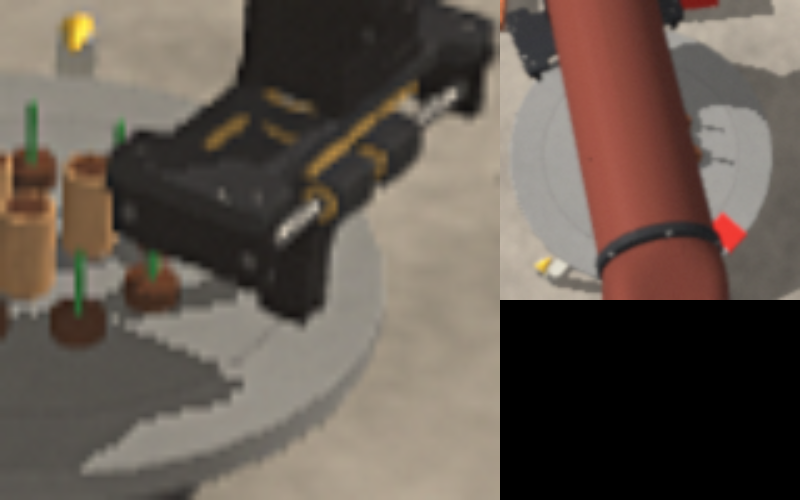

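```bash
cat >> h.py <<'E'
def cloud(im):
    yy,xx=np.mgrid[:480,:640]; P=px2w(im,np.c_[xx.ravel(),yy.ravel()],.098); T=np.array(im['extrinsics']); o=T[:3,3]; d=P-o
    return (o+d*(im['range_z'].ravel()/(d@-T[:3,2]))[:,None]).reshape(480,640,3)
E
python3 - <<'E'
from h import *
a=vision.get_image('scene'); W=cloud(a); R=np.array([[.930,.367],[.367,-.930]])
for v in range(240,262,2): print(v,[(u,*(W[v,u]*1000).round().astype(int)) for u in(372,375,378,381)], a['color'][v,378])
dark=a['color'].max(2)<60; w=W[(W[:,:,2]>.085)&dark&(np.hypot(W[:,:,0]-.725,W[:,:,1]-.008)<.13)]
for z0 in np.arange(.085,.2,.01):
    k=w[(w[:,2]>=z0)&(w[:,2]<z0+.01)]
    if len(k): l=(k[:,:2]-[.725,.008])@R.T; print(z0.round(3),len(k),(l.min(0)*1000).round(),(l.max(0)*1000).round())
print(status.get_state()['tool_pos'],status.get_state()['tool_rot'])
E
```

```text
240 [(372, np.int64(793), np.int64(-63), np.int64(235)), (375, np.int64(736), np.int64(-9), np.int64(184)), (378, np.int64(775), np.int64(-30), np.int64(214)), (381, np.int64(767), np.int64(-14), np.int64(203))] [147 140 129]
242 [(372, np.int64(796), np.int64(-65), np.int64(232)), (375, np.int64(778), np.int64(-41), np.int64(213)), (378, np.int64(742), np.int64(-3), np.int64(179)), (381, np.int64(731), np.int64(15), np.int64(167))] [31 28 27]
244 [(372, np.int64(794), np.int64(-63), np.int64(224)), (375, np.int64(782), np.int64(-44), np.int64(211)), (378, np.int64(743), np.int64(-4), np.int64(174)), (381, np.int64(733), np.int64(15), np.int64(161))] [35 30 28]
246 [(372, np.int64(786), np.int64(-56), np.int64(211)), (375, np.int64(737), np.int64(-8), np.int64(165)), (378, np.int64(740), np.int64(-1), np.int64(164)), (381, np.int64(731), np.int64(17), np.int64(153))] [37 33 30]
248 [(372, np.int64(790), np.int64(-59), np.int64(208)), (375, np.int64(732), np.int64(-4), np.int64(154)), (378, np.int64(735), np.int64(4), np.int64(154)), (381, np.int64(729), np.int64(19), np.int64(144))] 
[... 984 characters left out ...]
4(97)), (378, np.int64(707), np.int64(29), np.int64(95)), (381, np.int64(711), np.int64(36), np.int64(95))] [152 146 137]
260 [(372, np.int64(714), np.int64(3), np.int64(102)), (375, np.int64(712), np.int64(15), np.int64(96)), (378, np.int64(719), np.int64(20), np.int64(99)), (381, np.int64(723), np.int64(27), np.int64(99))] [148 143 133]
0.095 1 [-82.   3.] [-82.   3.]
0.105 13 [-114.    6.] [-78.  58.]
0.125 13 [-11.  -1.] [12. 16.]
0.135 30 [-8. -9.] [16. 16.]
0.145 22 [-4. -6.] [12. 14.]
0.155 22 [ -4. -10.] [13. 16.]
0.165 17 [ 5. -4.] [13. 20.]
0.175 5 [11.  9.] [13. 21.]
0.195 60 [-36. -79.] [37. 93.]
[0.72478191 0.00795347 0.10017656] [-1.79998472e+02 -1.63042815e-03  2.15318095e+01]
```

Depth shows the fingertip at about 0.127, not 0.089, and the wrist force is zero. So the height reading doesn't match the cameras. I'll lower further in steps and check against depth.

apply_moves --targets '[{"travel": [0, 0, 0.5], "roll": 0}, {"travel": [0, 0, 0.5], "roll": 0}, {"travel": [0, 0, 0.3], "roll": 0}, {"travel": [0, 0, 0], "roll": 0}, {"travel": [0, 0, 0], "roll": 0}]'

```text
time: 4.78
tool_pos: [0.7245, 0.0079, 0.0866]
tool_rot: [-180.0, 0.0, 21.5]
wrist_force: [0.2, -0.7, 0.8]
width: 0.0001
```

```bash
cat >> h.py <<'E'
def finger(n=3):
    R=np.array([[.930,.367],[.367,-.930]]); w=[]; c=status.get_state()['tool_pos']
    for _ in range(n):
        a=vision.get_image('scene'); W=cloud(a); dark=a['color'].max(2)<60
        w.append(W[(W[:,:,2]>.1)&dark&(np.hypot(W[:,:,0]-c[0],W[:,:,1]-c[1])<.03)])
    w=np.vstack(w); l=(w[:,:2]-c[:2])@R.T*1000
    print('tcp',c.round(4),'zmin',np.percentile(w[:,2],[0,2,5,10]).round(3)); 
    k=w[:,2]<np.percentile(w[:,2],5)+.03; print('local a,b 5-95%',np.percentile(l[k],[5,95],axis=0).round())
E
python3 - <<'E'
from h import *
finger(); s=status.get_state(); print(s['wrist_force'],s['q'])
E
```

```text
tcp [0.7245 0.0079 0.0866] zmin [0.114 0.12  0.127 0.136]
local a,b 5-95% [[-3. -5.]
 [14. 16.]]
[ 0.95385448 -0.05736224 -0.24503194] [  9.45403798  33.04957796 -20.19863052  78.12361128  11.49691667
  70.80938145 -79.9775907 ]
```

apply_moves --targets '[{"travel": [0, 0, 0.4], "roll": 0}, {"travel": [0, 0, 0.4], "roll": 0}, {"travel": [0, 0, 0], "roll": 0}, {"travel": [0, 0, 0], "roll": 0}]'

```text
time: 5.27
tool_pos: [0.7244, 0.008, 0.0786]
tool_rot: [-180.0, 0.1, 21.5]
wrist_force: [-0.4, -0.2, -0.2]
width: 0.0003
```

apply_moves --targets '[{"travel": [0, 0, 0.2], "roll": 0}, {"travel": [0, 0, 0], "roll": 0}, {"travel": [0, 0, 0], "roll": 0}]'

```text
time: 5.52
tool_pos: [0.7247, 0.008, 0.0771]
tool_rot: [-180.0, 0.0, 21.5]
wrist_force: [-0.6, -0.3, -0.1]
width: 0.0004
```

apply_moves --targets '[{"travel": [0, 0, 0.2], "roll": 0}, {"travel": [0, 0, 0], "roll": 0}, {"travel": [0, 0, 0], "roll": 0}]'

```text
time: 5.77
tool_pos: [0.7247, 0.008, 0.075]
tool_rot: [-180.0, 0.0, 21.5]
wrist_force: [0.4, -0.4, 0.0]
width: 0.0005
```

Run:
```python
from h import *
finger(2); s=status.get_state(); print(s['wrist_force'],s['time'])
```

```text
tcp [0.7247 0.008  0.075 ] zmin [0.102 0.108 0.114 0.124]
local a,b 5-95% [[-5. -4.]
 [13. 16.]]
[-0.05160017  0.22141394 -0.3081975 ] 5.8667
```

apply_moves --targets '[{"travel": [0, 0, 0.2], "roll": 0}, {"travel": [0, 0, 0], "roll": 0}, {"travel": [0, 0, 0], "roll": 0}]'

```text
time: 6.12
tool_pos: [0.7246, 0.0079, 0.073]
tool_rot: [-180.0, 0.0, 21.5]
wrist_force: [-0.3, 0.4, 0.7]
width: 0.0005
```

apply_moves --targets '[{"travel": [0, 0, 0.15], "roll": 0}, {"travel": [0, 0, 0], "roll": 0}, {"travel": [0, 0, 0], "roll": 0}]'

```text
time: 6.37
tool_pos: [0.7247, 0.008, 0.0715]
tool_rot: [-180.0, 0.0, 21.5]
wrist_force: [0.3, 0.0, 0.1]
width: 0.0004
```

apply_moves --targets '[{"travel": [0, 0, 0.15], "roll": 0}, {"travel": [0, 0, 0], "roll": 0}, {"travel": [0, 0, 0], "roll": 0}]'

```text
time: 6.62
tool_pos: [0.7251, 0.0076, 0.0712]
tool_rot: [180.0, -0.0, 21.5]
wrist_force: [-2.4, -1.3, 5.5]
width: 0.0003
```

apply_moves --targets '[{"travel": [0, 0, 0.15], "roll": 0}, {"travel": [0, 0, 0], "roll": 0}, {"travel": [0, 0, 0], "roll": 0}]'

```text
time: 6.87
tool_pos: [0.7253, 0.0071, 0.0711]
tool_rot: [179.9, -0.1, 21.5]
wrist_force: [-5.8, -1.4, 14.6]
width: 0.0005
```

Contact is at reading z ≈ 0.0713, with a stiffness of about 7 N/mm. Now I rise 1.7 cm and go round the outside to the spot behind the knob.

apply_moves --targets '[{"travel": [0, 0, -1.7], "roll": 0}, {"travel": [0, -2, 0], "roll": 0}, {"travel": [0, -4, 0], "roll": 0}, {"travel": [0, -2, 0], "roll": 0}, {"travel": [-2, 0, 0], "roll": 0}, {"travel": [-2, 0, 0], "roll": 0}, {"travel": [0, 0, 0], "roll": 0}, {"travel": [0, 0, 0], "roll": 0}]'

```text
time: 7.53
tool_pos: [0.658, 0.0671, 0.0861]
tool_rot: [180.0, -0.0, 21.5]
wrist_force: [0.3, 1.1, -0.1]
width: 0.0006
```

Run:
```python
from h import *
finger(1); a=vision.get_image('scene'); b=vision.get_image('top'); s=status.get_state(); print(s['tool_pos'],s['wrist_force'],s['time'])
for im,z in((a,.098),(b,.098)):
    H,S,V=hsv(im); red=((H<8)|(H>172))&(S>180)&(V>120); w=w2px(im,[.5,-.145,.098])[0]
    p,n=blob(im,red,w,16); q=px2w(im,p,z)[0,:2]-[.597,-.0418]; print(n,np.hypot(*q),np.degrees(np.arctan2(q[1],q[0])))
c=cv2.resize(a['color'][190:290,290:410],(720,600)); cv2.imwrite('pics/t3.png',c[:,:,::-1])
```

```text
tcp [0.658  0.0671 0.0861] zmin [0.115 0.121 0.126 0.136]
local a,b 5-95% [[-5. -3.]
 [13. 18.]]
[0.6589245  0.06785268 0.08582779] [ 0.06028112 -0.20529743 -0.15965717] 7.6833
68 0.14147804922733365 -131.1608142860499
99 0.14005336254118667 -132.8667420268067
```

View pics/t3.png

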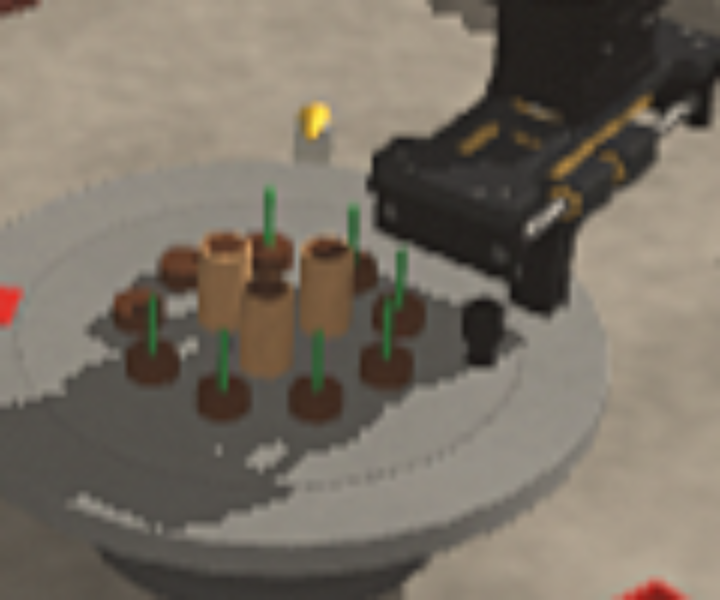

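Knob at (483,355), finger behind it at (540,310), all clear. Now the flick along tool +y, then out over the rim.

apply_moves --targets '[{"travel": [-0.2, 0.4, 0], "roll": 0}, {"travel": [-0.2, 0.8, 0], "roll": 0}, {"travel": [0, 1.2, 0], "roll": 0}, {"travel": [0.1, 1.6, 0], "roll": 0}, {"travel": [0.1, 2.0, 0], "roll": 0}, {"travel": [0.1, 2.1, 0], "roll": 0}, {"travel": [0, 2.1, 0], "roll": 0}, {"travel": [0.2, 1.0, 0], "roll": 0}, {"travel": [1.0, 0.2, 0], "roll": 0}, {"travel": [2.0, -1, 0], "roll": 0}, {"travel": [1.0, -1.5, 0], "roll": 0}, {"travel": [0, -0.9, 0], "roll": 0}]'

```text
time: 8.68
tool_pos: [0.7267, 0.0106, 0.0851]
tool_rot: [-179.9, -0.0, 21.6]
wrist_force: [-0.9, 0.1, 0.0]
width: 0.0003
```

```bash
cat > m.py <<'E'
from h import *
C=np.array([.597,-.0418])
def ang(im):
    H,S,V=hsv(im); red=((H<8)|(H>172))&(S>170)&(V>90); yy,xx=np.nonzero(red)
    w=px2w(im,np.c_[xx,yy],.098)[:,:2]-C; r=np.hypot(*w.T); k=(r<.165)&(r>.115); w=w[k]
    if len(w)<35: return None,len(w)
    q=w.mean(0); return (np.degrees(np.arctan2(q[1],q[0]))-140),len(w)
def track(n,cams=('top','scene'),gap=0):
    for i in range(n):
        t=status.get_state()['time']; c=cams[i%len(cams)]; a,k=ang(vision.get_image(c))
        print(round(t,4),c,k,None if a is None else round(np.radians(a)%(2*np.pi),3))
E
python3 -c "
from m import *
track(6); print(status.get_state()['tool_pos'])"
```

```text
8.6833 top 98 5.732
8.7333 scene 1 None
8.7833 top 98 5.465
8.8333 scene 0 None
8.8833 top 97 5.195
8.9333 scene 5 None
[0.72552965 0.00630681 0.08578617]
```

The wheel runs at 2.68 rad/s and reads -6.83. The third pass, at -18.85, is due at about 15.3 s. Waiting.

apply_moves --targets '[{"travel": [0, 0, 0], "roll": 0}, {"travel": [0, 0, 0], "roll": 0}, {"travel": [0, 0, 0], "roll": 0}, {"travel": [0, 0, 0], "roll": 0}, {"travel": [0, 0, 0], "roll": 0}, {"travel": [0, 0, 0], "roll": 0}, {"travel": [0, 0, 0], "roll": 0}, {"travel": [0, 0, 0], "roll": 0}, {"travel": [0, 0, 0], "roll": 0}, {"travel": [0, 0, 0], "roll": 0}, {"travel": [0, 0, 0], "roll": 0}, {"travel": [0, 0, 0], "roll": 0}, {"travel": [0, 0, 0], "roll": 0}, {"travel": [0, 0, 0], "roll": 0}, {"travel": [0, 0, 0], "roll": 0}, {"travel": [0, 0, 0], "roll": 0}, {"travel": [0, 0, 0], "roll": 0}, {"travel": [0, 0, 0], "roll": 0}, {"travel": [0, 0, 0], "roll": 0}, {"travel": [0, 0, 0], "roll": 0}]'

```text
time: 10.65
tool_pos: [0.7257, 0.0083, 0.0857]
tool_rot: [180.0, -0.0, 21.5]
wrist_force: [-0.6, 0.3, 0.3]
width: 0.0001
```

apply_moves --targets '[{"travel": [0, 0, 0], "roll": 0}, {"travel": [0, 0, 0], "roll": 0}, {"travel": [0, 0, 0], "roll": 0}, {"travel": [0, 0, 0], "roll": 0}, {"travel": [0, 0, 0], "roll": 0}, {"travel": [0, 0, 0], "roll": 0}, {"travel": [0, 0, 0], "roll": 0}, {"travel": [0, 0, 0], "roll": 0}, {"travel": [0, 0, 0], "roll": 0}, {"travel": [0, 0, 0], "roll": 0}, {"travel": [0, 0, 0], "roll": 0}, {"travel": [0, 0, 0], "roll": 0}, {"travel": [0, 0, 0], "roll": 0}, {"travel": [0, 0, 0], "roll": 0}, {"travel": [0, 0, 0], "roll": 0}, {"travel": [0, 0, 0], "roll": 0}, {"travel": [0, 0, 0], "roll": 0}, {"travel": [0, 0, 0], "roll": 0}, {"travel": [0, 0, 0], "roll": 0}, {"travel": [0, 0, 0], "roll": 0}]'

```text
time: 12.32
tool_pos: [0.7257, 0.0084, 0.0857]
tool_rot: [-180.0, -0.0, 21.5]
wrist_force: [0.2, -0.1, 1.0]
width: 0.0002
```

```bash
python3 -c "
from m import *
track(8)"
```

```text
12.3167 top 0 None
12.3667 scene 97 3.842
12.4167 top 0 None
12.4667 scene 100 3.671
12.5167 top 54 3.583
12.5667 scene 101 3.504
12.6167 top 90 3.444
12.6667 scene 99 3.342
```

apply_moves --targets '[{"travel": [0, 0, 0.6], "roll": 0}, {"travel": [0, 0, 0.6], "roll": 0}, {"travel": [0, 0, 0], "roll": 0}, {"travel": [0, 0, 0], "roll": 0}, {"travel": [0, 0, 0], "roll": 0}, {"travel": [0, 0, 0], "roll": 0}, {"travel": [0, 0, 0], "roll": 0}, {"travel": [0, 0, 0], "roll": 0}, {"travel": [0, 0, 0], "roll": 0}, {"travel": [0, 0, 0], "roll": 0}, {"travel": [0, 0, 0], "roll": 0}, {"travel": [0, 0, 0], "roll": 0}, {"travel": [0, 0, 0], "roll": 0}, {"travel": [0, 0, 0], "roll": 0}]'

```text
time: 13.88
tool_pos: [0.7257, 0.0083, 0.0737]
tool_rot: [-180.0, 0.0, 21.5]
wrist_force: [1.2, -0.1, -1.4]
width: 0.0004
```

```bash
python3 -c "
from m import *
track(8); s=status.get_state(); print(s['time'],s['tool_pos'],s['wrist_force'])"
```

```text
13.8833 top 93 1.511
13.9333 scene 68 1.456
13.9833 top 25 None
14.0333 scene 67 1.325
14.0833 top 0 None
14.1333 scene 65 1.183
14.1833 top 0 None
14.2333 scene 66 1.057
14.2833 [0.7256873  0.00833607 0.07364991] [ 0.59083013 -0.61107872 -0.72671001]
```

apply_moves --targets '[{"travel": [0, 0, 0], "roll": 0}, {"travel": [0, 0, 0], "roll": 0}, {"travel": [0, 0, 0], "roll": 0}, {"travel": [0, 0, 0], "roll": 0}, {"travel": [0, 0, 0], "roll": 0}, {"travel": [0, 0, 0], "roll": 0}, {"travel": [0, 0, 0], "roll": 0}]'

```text
time: 14.87
tool_pos: [0.7257, 0.0083, 0.0737]
tool_rot: [-180.0, -0.0, 21.5]
wrist_force: [0.6, 0.1, -0.6]
width: 0.0004
```

```bash
python3 -c "
from m import *
track(2,('scene',)); s=status.get_state(); print(s['time'],s['tool_pos'],s['wrist_force'])"
```

```text
14.8667 scene 58 0.266
14.9167 scene 57 0.203
14.9667 [0.7256589  0.00835121 0.07363978] [0.06940031 0.37171283 0.21794279]
```

apply_moves --targets '[{"travel": [0, 0, 0.5], "roll": 0}, {"travel": [0, 0, 0], "roll": 0}, {"travel": [0, 0, 0], "roll": 0}, {"travel": [0, 0, 0], "roll": 0}, {"travel": [0, 0, 0], "roll": 0}]'

```text
time: 15.38
tool_pos: [0.7268, 0.0077, 0.0711]
tool_rot: [179.9, -0.1, 21.5]
wrist_force: [-3.5, -2.0, 14.7]
width: 0.0002
```

```bash
python3 -c "
from m import *
track(4); s=status.get_state(); print(s['time'],s['tool_pos'],s['wrist_force'])
a=vision.get_image('scene'); cv2.imwrite('pics/b1.png',cv2.resize(a['color'][180:300,260:420],(800,600))[:,:,::-1])"
```

```text
15.3833 top 103 0.049
15.4333 scene 58 0.066
15.4833 top 105 0.051
15.5333 scene 59 0.064
15.5833 [0.72677292 0.00771897 0.07115944] [-3.12491047 -1.81570331 14.26812966]
```

View pics/b1.png

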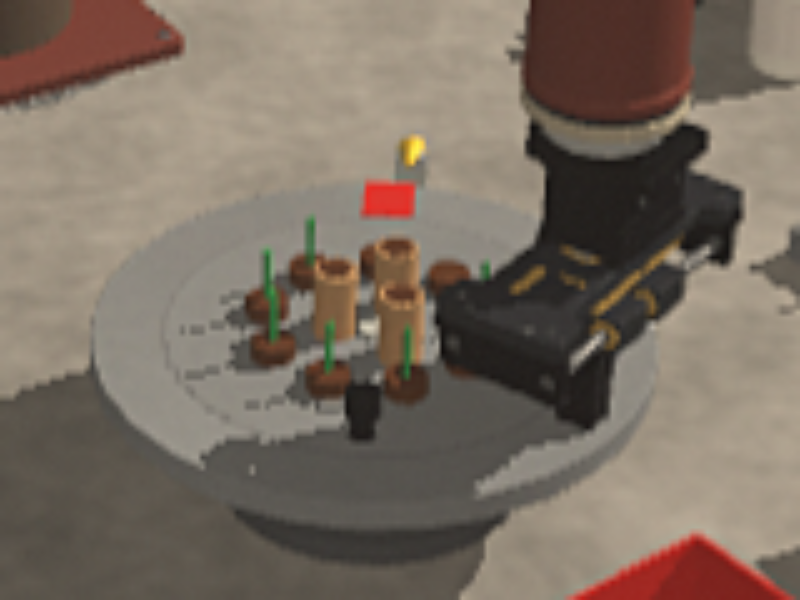

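The wheel is stopped. The patch is 0.05–0.065 rad (about 8–10 mm) from the pointer line, inside the 15 mm limit, and the tubes are upright. I lift straight off and move the hand away.

apply_moves --targets '[{"travel": [0, 0, -0.4], "roll": 0}, {"travel": [0, 0, -2], "roll": 0}, {"travel": [0, 0, -4], "roll": 0}, {"travel": [0, 0, -4], "roll": 0}, {"travel": [0, 0, -4], "roll": 0}, {"travel": [-2, 3, 0], "roll": 0}, {"travel": [-2, 3.5, 0], "roll": 0}, {"travel": [-2, 3.5, 0], "roll": 0}, {"travel": [-2, 3.5, 0], "roll": 0}, {"travel": [-2, 3.5, 0], "roll": 0}, {"travel": [-2, 3.5, 0], "roll": 0}, {"travel": [-2, 3.5, 0], "roll": 0}, {"travel": [-2, 2, 0], "roll": 0}, {"travel": [0, 0, 0], "roll": 0}, {"travel": [0, 0, 0], "roll": 0}, {"travel": [0, 0, 0], "roll": 0}]'

```text
time: 16.97
tool_pos: [0.6725, -0.2914, 0.2123]
tool_rot: [-179.9, -0.0, 21.6]
wrist_force: [-0.0, 0.3, -0.0]
width: 0.0002
```

```bash
python3 -c "
from m import *
track(4); s=status.get_state(); print(s['time'],s['tool_pos'],s['wrist_force'],abs(s['qvel']).max())
a=vision.get_image('top'); cv2.imwrite('pics/b2.png',a['color'][:,:,::-1])"
```

```text
16.9667 top 105 0.058
17.0167 scene 58 0.073
17.0667 top 104 0.057
17.1167 scene 58 0.073
17.1667 [ 0.67294032 -0.29037245  0.21269241] [-0.05482011 -0.29556504  0.23858008] 0.3356609281406482
```

View pics/b2.png

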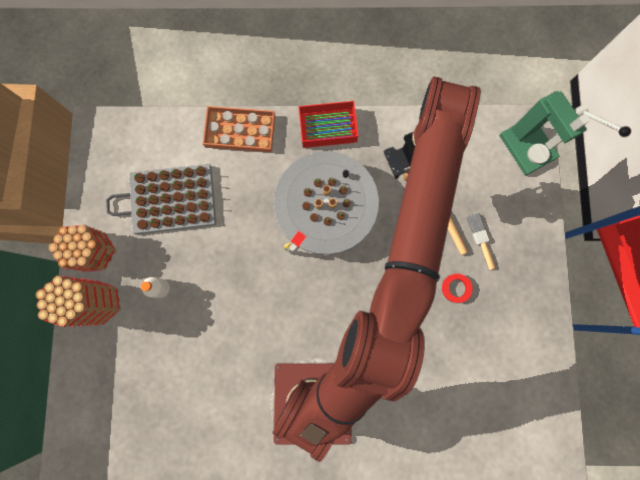

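```bash
python3 -c "
from m import *
print(bot.hand_in())"
```

```text
the job is handed in; nothing more can be done
None
```

I flicked the wheel, braked it on the pointer and handed the job in at about 17 s of the 64 s allowed. No verdict was reported, so the result rests on my own measurements.

- **Flick:** I pushed the knob clockwise with the closed fingertips. The wheel left at about 2.7 rad/s from about -6.8 rad and ran on untouched past the pointer twice.
- **Brake:** I pressed a fingertip on the bare rim with about 14 N while the wheel still turned at about 1.2 rad/s. It stopped on the third pass.
- **Stop position:** The red patch sits short of the pointer line by 0.057 rad in the top view and 0.073 rad in the scene view. That is about 8.5 to 11 mm, inside the 15 mm limit but not centred. I did not nudge it, since pushing it round was not allowed.
- **Last checks:** The wheel is at rest, the wrist force is near zero and the hand is well clear. The tubes looked upright at the braking stop and still in place in the final picture. The bystanders I could see look unmoved. The arm hid one spare tube and most of the mallet in the final view.

**Height mismatch:** The reported tool height did not match the fingertip. The fingertip met the wheel top (98 mm) at a reading of about 71 mm, where the tool description predicts about 109 mm. I set heights from camera depth and by lowering until I felt contact.

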